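# Put the centre punch away in a push-latched steel case

## Robot

A 6-joint arm with a two-finger parallel gripper is mounted at the origin on a cart in front of the work surface, level with it; the furniture and walls round the work are solid. World frame = base frame: x ahead of the robot, y to its left, z up, the work surface at z = 0. Lengths are in m, angles in rad, forces in N, time in s.
With the tool pointing down it reaches from about 0.3 to 0.875 m from the base axis. Payload 6.4 kg.
Tool frame: the origin (TCP) lies at the very end of the fingers, on their centre line; the grasp point (between the pads) lies 19 mm behind it; z points along the fingers, y is the line along which they close (so a half turn about z gives the same grasp; the last joint's range is limited). The gripper opens to 88 mm and grips with 3 to 60 N. Pads are 18 mm wide; open, the fingers measure 123 mm over their backs; the gripper's body (75 mm by 187 mm) begins 45 mm behind the grasp point.
Start: joints at [1.029, 0.181, 1.607, -0, 1.354, -0.206], TCP at [0.189, 0.543, 0.239] pointing down, gripper open.
Joint ranges: [-2.99, 2.99], [-0.89, 2.07], [0.3, 2.58], [-1.14, 4.28], [0, 2.63], [-3.12, 3.12]. Speed limits (rad/s): [2.57, 2.57, 3.01, 3.14, 3.14, 3.14].

## Interface

Orientations are given as a 3x3 rotation matrix whose columns are the frame's x, y, z axes.
In Python, from station import robot gives the robot as it stands.
- The arm moves only by the shell command python3 -m pendant 'ROWS' [FORCE]. ROWS is JSON, a list of rows, each a list of 7 numbers: the finger opening in mm, from 0 to 88.1, then the shift along the tool's x, y, z in mm, then the turn, a rotation vector about the tool's x, y, z in degrees. In form: [[claw, dx, dy, dz, ax, ay, az], ...]. A call has 1 to 8 rows; each row is the pose to reach, as a shift and turn from the pose commanded when the call began, along the tool's axes at that moment; what a row does not reach only later rows make up. A row lasts 1/10 s, in which the tool goes at most 50 mm and 8.59 degrees, less where a joint would pass 70% of its speed; a pose out of reach is approached as far as the arm can. A call with a gripper value outside its range is refused whole. The fingers move at their own pace and stop on an object; FORCE is the grip in N (left out, the last holds). Time passes only in rows, so rows that repeat a pose let the fingers close. It gives the time, the measured TCP pose, the force, the opening and the grip force at its end, in the units of the state.
- robot.get_obs(): the state, without advancing time (a new reading comes with each control period).
- robot.capture(name): name is "side" or "top"; returns a dict with "pixels" (400x640x3 uint8, red, green, blue), "vertical_fov" (degrees; the focal length in pixels is half the picture's height over the tangent of half this angle, whatever the lens; pixels are square), "cx", "cy" (the principal point, pixels), "k1" (the pictures are not rectified: a ray, as slopes to the right and down, at radius r is drawn at 1 + k1 r^2 times it, then the intrinsics apply), "position" and "orientation" of the camera in the world. Camera axes: x right, y down, z forward; pixel columns grow to the right and rows downward; lengths in m; the calibration is good to about 2 mm. A picture is of the moment at which its call begins. There is no depth.
- robot.job_done(): hands the job in; it is judged then, once.
The state is a dict: "clock": time; "joint_pos": joint angles; "joint_vel": joint speeds; "joint_torque": joint torques, N m; "eef_pos": TCP position; "tcp_rot": TCP orientation; "contact_force": force on the tool from outside, world axes, zero at the start; "torque": the same for the moment, N m; "opening": finger opening in m; "grip_force": force on a finger pad.
Only numpy, scipy, OpenCV 4.12 (cv2) and the standard library are available. Lean on these libraries where they do the work, as an engineer would, in place of code of your own. Each camera call takes 0.05 s, during which the arm holds its last target. There are 200 camera calls.

## Task

Put the centre punch back in its marking-tool case. The lid has a push catch: press the lid down once at the front so that it springs open, lay the punch down gently in the two black saddle blocks inside, then swing the lid shut and press it until the catch holds it again. The case is thin sheet, so the gripper must never push on it or its lid with more than 20 N; leave the things lying round about where they are.

Things in the scene. Friction and masses are not known exactly. Their poses are not given: they have to be found in the camera images.
- case: Grey sheet-steel case fixed to the bench, 134 mm deep (x), 164 wide (y), walls 2, rim 52 and inner floor 7 mm over the bench; the latched lid overhangs it 6 mm at the front, 4 at the sides, its top 62 mm over the bench. Origin: centre of the underside. x points to the back (hinge side), y left, z up. A nut and a hex key in it are fixed; the catch shuttle stands behind the front wall.
- lid (a joint): Opening angle of the lid, rad. 0: shut and held by the catch; 1.65: sprung fully open, just past upright; below 0 (to -0.06): pressed past latched. A damped spring swings it open in about 2 s once the catch has let go and nothing is in its way (it swings up through the space over the case); swinging it shut takes 3 to 6 N at the front edge. At 0 with nothing touching it: held.
- press_pad (a point): Top centre of the steel press pad on the lid over the catch: disc 27 mm wide, 1.5 high, 122 mm from the hinge axis, 10 mm left of the middle. The lid gives lightly (4 N) until rubber buffers meet it 3 to 6 mm below latched (set differently each time, to be felt), then stiffens by 22 N per mm. It lets go after a press of 8 to 13 N, catches after one of 5 to 9 N, as the push is taken off.
- lid_hinge (a point): Middle of the lid's hinge axis (along the case's y): 70 mm behind the case's origin, 56 mm over the bench. The lid is flat 2 mm sheet, 172 mm wide, its front edge 144 mm from this axis, its upper face 6 mm off the axis, with a 13 mm skirt turned down at the front and sides. Fully open it leans 5 degrees back past upright.
- saddle (a point): Middle of the punch's axis when it lies in its two black saddle blocks, along the case's x, 6 mm before and 34 mm right of the case's middle, 21 mm over the bench. Axes as the case's. Blocks 14 mm thick, centred 36 mm before and behind this point, clear space for fingers between; each has a notch 15 mm wide, floor 15 mm over the bench, flaring from 20 mm up to about 30 mm wide at 25 mm up.
- centre_punch: Steel centre punch, a bare rod 110 mm long and 12 mm thick, 50 g, lying on the 4 mm steel sheet that covers the left of the bench. Origin: middle of its underside as it lies; its length is along its own y, its axis 6 mm above the origin. Either end may point to the front of the case.
- flat_bar: Bystander: rusty flat bar offcut, 40 x 110 x 8 mm, between the punch and the case. Origin: centre of the underside, long along its y.
- soapstone: Bystander: soapstone marker in its holder, 16 x 145 x 11 mm, lying behind and to the left of the case. Origin: centre of the underside, long along its y.
- hammer: Bystander: chipping hammer with spring handle, 147 x 260 x 27 mm, lying behind and to the left of the punch. Origin: centre of the underside.

How it is judged:
By the outcome, as a careful person would: the job done as asked, in the order asked, and still so for the second after the job is handed in, with the robot touching nothing.
It also fails if it takes over 72 s, if anything falls off the work surface, if the arm or the gripper's body presses on something with over 40 N, if the wrist force passes 120 N, or if a joint passes its speed limit or range.

## Working session

There is one attempt and no reset: what is moved stays moved. The work goes in short steps, Python scripts to look and compute and a shell command to move; the robot and the scene stay as the last step left them, time stands still between calls to the robot, and variables do not carry over. Pictures are saved under pics/ and viewed, at most 10 in all, crops included, and the job is handed in when it is done.

```bash
mkdir -p pics; ls
python3 - <<'E'
from station import robot
import cv2,pickle
o=robot.get_obs();print({k:o[k] for k in('clock','eef_pos','tcp_rot','contact_force','opening')})
for n in('side','top'):
    c=robot.capture(n);pickle.dump(c,open(f'pics/{n}0.pkl','wb'));cv2.imwrite(f'pics/{n}0.png',c['pixels'][:,:,::-1])
    print(n,{k:v for k,v in c.items() if k!='pixels'})
E
```

```text
pics
{'clock': 0.0, 'eef_pos': array([0.18918381, 0.542439  , 0.23782241]), 'tcp_rot': array([[-9.44160505e-01,  3.29484615e-01, -9.10431577e-04],
       [ 3.29485656e-01,  9.44159449e-01, -1.46186285e-03],
       [ 3.77931259e-04, -1.68020731e-03, -9.99998517e-01]]), 'contact_force': array([-1.08770111, -0.34457212, -0.54670524]), 'opening': 0.0880747031397622}
side {'vertical_fov': 54.68742548069055, 'cx': 321.1990549593594, 'cy': 202.86059482693614, 'k1': -0.08313545447780758, 'position': array([0.41702559, 0.86576241, 0.61654549]), 'orientation': array([[-0.98411142, -0.09786704,  0.14814436],
       [-0.1774562 ,  0.56955431, -0.80256911],
       [-0.0058312 , -0.81610657, -0.57787202]])}
top {'vertical_fov': 45.780596277531814, 'cx': 328.7153794799974, 'cy': 185.60083051235313, 'k1': 0.029325783697539076, 'position': array([0.48424856, 0.1094885 , 1.07460835]), 'orientation': array([[ 0.00478465, -0.99764337,  0.06844575],
       [-0.99991188, -0.00392545,  0.01268198],
       [-0.01238341, -0.0685004 , -0.99757423]])}
```

View pics/side0.png

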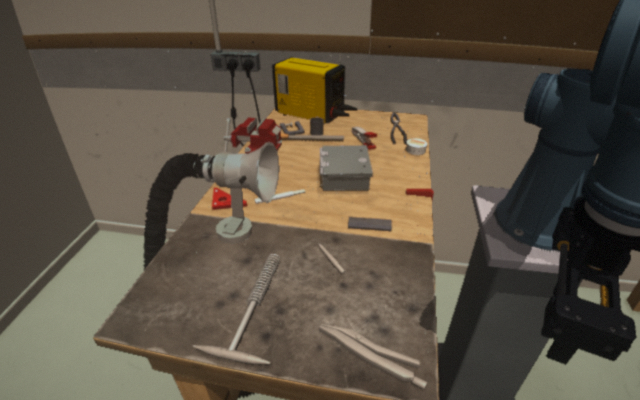

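View pics/top0.png

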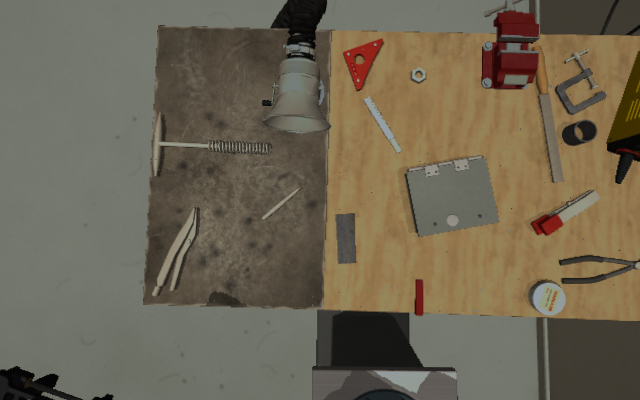

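The side view shows the case at (345,168), the punch at (331,258) and an extraction hood at (250,165). In the top view the case is at (452,195), the punch runs from (264,218) to (299,188), and the pad is at (453,220).

```bash
cat > h.py <<'E'
import numpy as np,cv2,pickle
def load(n): return pickle.load(open(f'pics/{n}.pkl','rb'))
def f(c): return 200/np.tan(np.radians(c['vertical_fov']/2))
def ray(c,uv):
    d=(np.array(uv,float)-[c['cx'],c['cy']])/f(c); s=d.copy()
    for _ in range(20): s=d/(1+c['k1']*(s@s))
    return c['orientation']@np.r_[s,1]
def at(c,uv,z):
    r=ray(c,uv); return c['position']+r*(z-c['position'][2])/r[2]
def proj(c,P):
    q=(np.asarray(P)-c['position'])@c['orientation']; s=q[...,:2]/q[...,2:]
    return s*(1+c['k1']*(s**2).sum(-1,keepdims=True))*f(c)+[c['cx'],c['cy']]
def snap(n,name):
    from station import robot
    c=robot.capture(n);pickle.dump(c,open(f'pics/{name}.pkl','wb'));return c
def crop(c,x0,y0,w,h,k,name):
    cv2.imwrite(f'pics/{name}.png',cv2.resize(c['pixels'][y0:y0+h,x0:x0+w,::-1],None,fx=k,fy=k,interpolation=cv2.INTER_CUBIC))
E
python3 - <<'E'
from h import *
c=load('top0'); a=c['pixels'][145:245,400:505]; b=c['pixels'][180:225,255:310]
im=np.zeros((600,800,3),np.uint8)
A=cv2.resize(a,None,fx=4.5,fy=4.5);B=cv2.resize(b,None,fx=5.5,fy=5.5)
im[:450,:472]=A[:450,:472];im[:B.shape[0],480:480+B.shape[1]]=B
s=load('side0')['pixels'][140:200,310:380];S=cv2.resize(s,None,fx=4.5,fy=4.5);im[300:570,480:795]=S
cv2.imwrite('pics/m.png',im[:,:,::-1])
E
```

```text
(no output)
```

View pics/m.png

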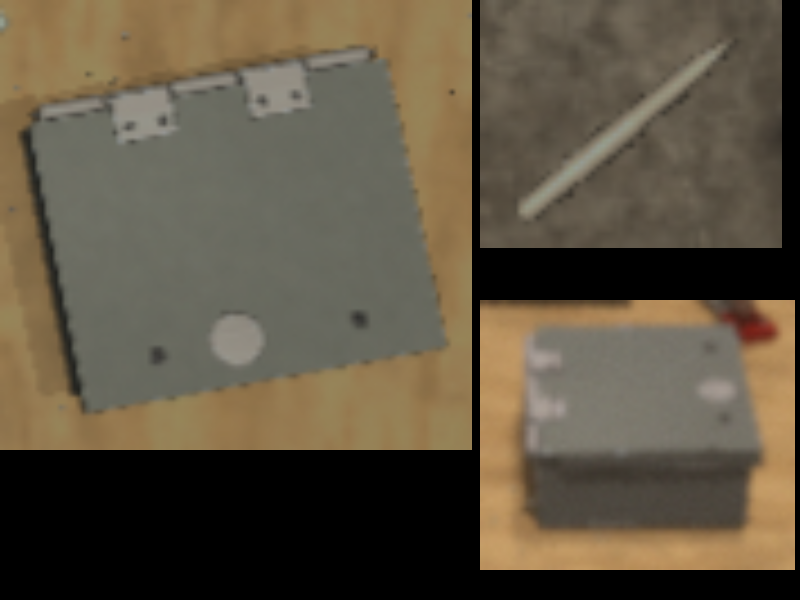

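The top crop gives lid corners FL (83,412), FR (447,347), BR (384,58) and BL (33,124), and the pad centre at (237,339). The punch runs from (45,212) to its pointed end at (247,42) in its inset. In the side inset the pad is at about (237,90), with front corners at (280,153) and (255,26).

Run:
```python
from h import *
from scipy.optimize import least_squares
t=load('top0');s=load('side0')
m=lambda p,k,o:(np.array(p)+.5)/k-.5+np.array(o)
T=[((-74,86,62),m((83,412),4.5,(400,145))),((-74,-86,62),m((447,347),4.5,(400,145))),((-52,10,63.5),m((237,339),4.5,(400,145)))]
S=[((-74,86,62),m((280,153),4.5,(310,140))),((-74,-86,62),m((255,26),4.5,(310,140))),((-52,10,63.5),m((237,90),4.5,(310,140)))]
def W(p,P):
    c,q=np.cos(p[2]),np.sin(p[2]);P=np.array(P)/1e3;return np.array([p[0]+c*P[0]-q*P[1],p[1]+q*P[0]+c*P[1],P[2]])
for L in([(t,T)],[(s,S)],[(t,T),(s,S)]):
    fun=lambda p:np.concatenate([proj(c,W(p,P))-uv for c,l in L for P,uv in l])
    r=least_squares(fun,[.5,-.1,0],x_scale=[.1,.1,.1]);print(r.x,np.degrees(r.x[2]),r.fun.round(1))
    for n,P in dict(pad=(-52,10,63.5),saddle=(-6,-34,21),hinge=(70,0,56)).items():print(n,W(r.x,P).round(4))
B=lambda p:m(p,5.5,(255,180))
a,b=at(t,B((45,212)),.01),at(t,B((247,42)),.01);print('punch',a,b,(a+b)/2,np.linalg.norm(a-b),np.degrees(np.arctan2(*(b-a)[1::-1])))
for uv in((320,243),(342,272)):print('side',at(s,uv,.01))
for uv in ((337,214),(355,262)): print('bar',at(t,uv,.008))
for z in(0,.1,.2,.3):print('hood',z,at(t,(297,130),z)[:2],at(t,(264,120),z)[:2],at(t,(328,130),z)[:2],'side', at(s,(268,202),z),at(s,(265,143),z))
```

```text
[ 0.53529208 -0.13954061  0.18279217] 10.473219835961567 [ 0.4  0.1 -0.2  0.2 -0.3 -0.3]
pad [ 0.4823 -0.1392  0.0635]
saddle [ 0.5356 -0.1741  0.021 ]
hinge [ 0.6041 -0.1268  0.056 ]
[ 0.53261671 -0.13942831  0.17182459] 9.844823910524775 [ 0.2 -0.1  0.2 -0.  -0.3  0.1]
pad [ 0.4797 -0.1385  0.0635]
saddle [ 0.5325 -0.174   0.021 ]
hinge [ 0.6016 -0.1275  0.056 ]
[ 0.53440425 -0.13964719  0.18005481] 10.316380535362182 [ 0.4  0.4 -0.2  0.8 -0.3  0.1 -0.2 -0.3 -0.6 -0.2 -0.9 -0. ]
pad [ 0.4815 -0.1391  0.0635]
saddle [ 0.5346 -0.1742  0.021 ]
hinge [ 0.6033 -0.1271  0.056 ]
punch [0.48350913 0.27070097 0.01      ] [0.55336015 0.18885779 0.01      ] [0.51843464 0.22977938 0.01      ] 0.10759866288382841 -49.520107325633795
side [0.54612148 0.18577768 0.01      ]
side [0.48192189 0.27133331 0.01      ]
bar [0.49353655 0.10412368 0.008     ]
bar [0.38696438 0.06363736 0.008     ]
hood 0 [0.68550005 0.1964983 ] [0.70845302 0.27255387] [0.68569206 0.12540049] side [0.72134724 0.0304209  0.        ] [ 0.8372727  -0.31899525  0.        ]
hood 0.1 [0.66677216 0.18840142] [0.68758919 0.25737947] [0.6669463  0.12391976] side [0.67198809 0.1659083  0.1       ] [ 0.76911112 -0.12683463  0.1       ]
hood 0.2 [0.64804427 0.18030453] [0.66672536 0.24220507] [0.64820054 0.12243904] side [0.62262893 0.30139571 0.2       ] [0.70094955 0.06532599 0.2       ]
hood 0.3 [0.62931638 0.17220765] [0.64586153 0.22703067] [0.62945478 0.12095831] side [0.57326977 0.43688312 0.3       ] [0.63278797 0.25748662 0.3       ]
```

Both cameras agree to about 3 mm, so I'll set out for the pad.

```bash
cat >> h.py <<'E'
from scipy.spatial.transform import Rotation as R
def go(x,y,z,ydeg):
    "shift (tool mm) and turn (deg) to a tool-down pose whose y axis has heading ydeg"
    from station import robot
    o=robot.get_obs();M=o['tcp_rot'];a=np.radians(ydeg);Y=np.array([np.cos(a),np.sin(a),0]);Z=np.array([0,0,-1.])
    T=np.c_[np.cross(Y,Z),Y,Z]
    print('t',o['clock'].round(2) if hasattr(o['clock'],'round') else o['clock'],'shift',(M.T@(np.array([x,y,z])-o['eef_pos'])*1e3).round(1),'turn',R.from_matrix(M.T@T).as_rotvec(degrees=True).round(2),'F',o['contact_force'].round(1))
E
python3 -c "
from h import *
go(.4815,-.1391,.15,100.3)"
```

```text
t 0.1 shift [-500.6 -547.1   88.6] turn [ -0.08  -0.04 -29.54] F [-0.3  0.7 -0.3]
```

```bash
python3 -m pendant '[[0,-500,-547,40,0,0,-29.5],[0,-500,-547,40,0,0,-29.5],[0,-500,-547,40,0,0,-29.5],[0,-500,-547,40,0,0,-29.5],[0,-500,-547,40,0,0,-29.5],[0,-500,-547,40,0,0,-29.5],[0,-500,-547,40,0,0,-29.5],[0,-500,-547,40,0,0,-29.5]]' 20; python3 -c "
from h import *
go(.4815,-.1391,.1,100.3)"
```

```text
clock: 0.9
eef_pos: [0.3433, 0.1829, 0.2176]
tcp_rot: [[-0.984, -0.179, 0.0], [-0.179, 0.984, 0.0], [-0.0, 0.0, -1.0]]
contact_force: [0.7, -0.3, 0.5]
opening: 0.0262
grip_force: 0.0
t 0.9 shift [ -78.4 -341.5  117.7] turn [ 0.    0.02 -0.01] F [ 0.7 -0.3  0.5]
```

```bash
python3 -m pendant '[[0,-78,-341,50,0,0,0],[0,-78,-341,50,0,0,0],[0,-78,-341,50,0,0,0],[0,-78,-341,50,0,0,0],[0,-78,-341,50,0,0,0],[0,-78,-341,50,0,0,0],[0,-78,-341,50,0,0,0],[0,-78,-341,117,0,0,0]]'; python3 -m pendant '[[0,0,0,48,0,0,0],[0,0,0,48,0,0,0],[0,0,0,48,0,0,0]]'; python3 -c "
from h import *
go(.4815,-.1391,.068,100.3)
crop(snap('top','t1'),400,140,110,110,5,'t1')"
```

```text
clock: 1.7
eef_pos: [0.4866, -0.1439, 0.1229]
tcp_rot: [[-0.985, -0.174, 0.012], [-0.174, 0.985, -0.008], [-0.011, -0.01, -1.0]]
contact_force: [0.7, -1.0, -0.5]
opening: 0.0006
grip_force: 0.0
clock: 2.0
eef_pos: [0.4796, -0.1357, 0.07]
tcp_rot: [[-0.984, -0.178, -0.003], [-0.178, 0.984, 0.002], [0.002, 0.002, -1.0]]
contact_force: [-0.0, -0.5, 1.0]
opening: 0.0009
grip_force: 0.0
t 2.0 shift [-1.3 -3.7  2. ] turn [ 0.11 -0.14 -0.04] F [-0.  -0.5  1. ]
```

View pics/t1.png

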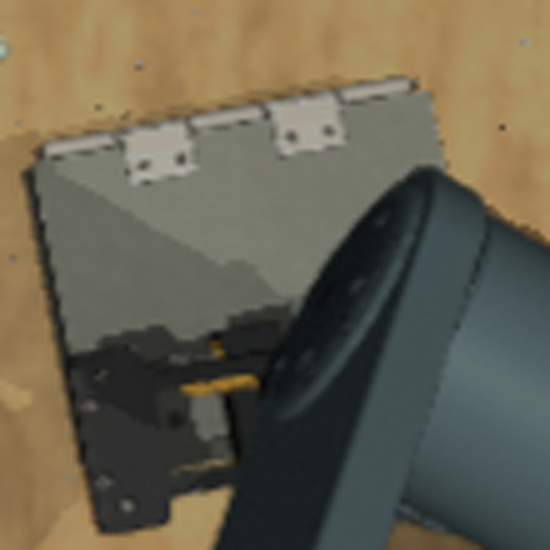

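The top view shows the gripper over the front of the lid, and the wrist hides the pad. I'll feel downwards in small steps.

```bash
python3 -m pendant '[[0,-1,-3,0,0,0,0],[0,-1,-3,2,0,0,0],[0,-1,-3,4,0,0,0],[0,-1,-3,6,0,0,0],[0,-1,-3,8,0,0,0],[0,-1,-3,9,0,0,0],[0,-1,-3,9,0,0,0]]'
```

```text
clock: 2.75
eef_pos: [0.4821, -0.139, 0.0614]
tcp_rot: [[-0.984, -0.178, 0.0], [-0.178, 0.984, -0.0], [-0.0, -0.0, -1.0]]
contact_force: [-0.6, 0.6, 3.0]
opening: 0.0009
grip_force: 1.5
```

```bash
python3 -m pendant '[[0,0,0,1,0,0,0],[0,0,0,1,0,0,0]]';python3 -m pendant '[[0,0,0,0.5,0,0,0],[0,0,0,0.5,0,0,0]]'; python3 -m pendant '[[0,0,0,0.5,0,0,0],[0,0,0,0.5,0,0,0]]'
```

```text
clock: 2.95
eef_pos: [0.482, -0.139, 0.0603]
tcp_rot: [[-0.984, -0.178, 0.0], [-0.178, 0.984, -0.0], [-0.0, -0.0, -1.0]]
contact_force: [0.9, -0.1, 2.7]
opening: 0.0005
grip_force: 1.4
clock: 3.15
eef_pos: [0.482, -0.139, 0.0598]
tcp_rot: [[-0.984, -0.178, 0.0], [-0.178, 0.984, -0.0], [-0.0, -0.0, -1.0]]
contact_force: [0.8, -0.9, 2.4]
opening: 0.0006
grip_force: 1.3
clock: 3.35
eef_pos: [0.482, -0.139, 0.0594]
tcp_rot: [[-0.984, -0.178, 0.0], [-0.178, 0.984, -0.0], [-0.0, -0.0, -1.0]]
contact_force: [0.1, -0.2, 2.9]
opening: 0.0003
grip_force: 1.5
```

```bash
for i in 1 ; do python3 -m pendant '[[0,0,0,0.4,0,0,0],[0,0,0,0.4,0,0,0]]' | grep -E 'eef|cont'; done; python3 -m pendant '[[0,0,0,0.4,0,0,0],[0,0,0,0.4,0,0,0]]' | grep -E 'eef|cont'; python3 -m pendant '[[0,0,0,0.3,0,0,0],[0,0,0,0.3,0,0,0]]' | grep -E 'eef|cont'
```

```text
eef_pos: [0.482, -0.139, 0.0592]
contact_force: [-0.6, 0.3, 6.3]
eef_pos: [0.482, -0.139, 0.059]
contact_force: [-1.0, 0.9, 7.9]
eef_pos: [0.482, -0.139, 0.0589]
contact_force: [-2.7, 0.9, 9.3]
```

```bash
python3 -m pendant '[[0,0,0,0.4,0,0,0],[0,0,0,0.8,0,0,0],[0,0,0,0.8,0,0,0]]' | grep -E 'eef|cont'
```

```text
eef_pos: [0.4821, -0.139, 0.0585]
contact_force: [-4.0, 2.5, 14.2]
```

```bash
python3 -m pendant '[[0,0,0,-6,0,0,0],[0,20,0,-30,0,0,0],[0,60,0,-60,0,0,0],[0,100,0,-90,0,0,0],[0,100,40,-120,0,0,0],[0,100,90,-120,0,0,0],[0,100,140,-120,0,0,0],[0,100,190,-120,0,0,0]]' ; python3 -c "
from h import *
go(.518,.230,.15,40.5)
crop(snap('top','t2'),230,120,290,130,2.7,'t2')"
```

```text
clock: 5.05
eef_pos: [0.3486, 0.0315, 0.1774]
tcp_rot: [[-0.984, -0.176, 0.0], [-0.176, 0.984, 0.0], [-0.0, 0.0, -1.0]]
contact_force: [1.1, -0.2, 0.6]
opening: 0.0004
grip_force: 0.0
t 5.05 shift [-201.6  165.6   27.5] turn [1.000e-02 2.000e-02 5.963e+01] F [ 1.1 -0.2  0.6]
```

View pics/t2.png

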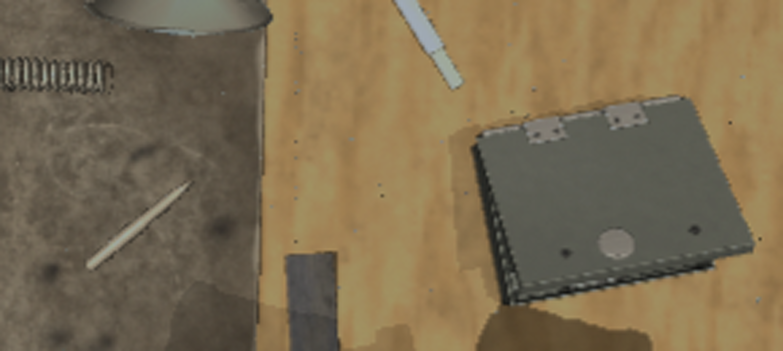

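The lid is springing open and the punch hasn't moved. On to the punch.

```bash
python3 -m pendant '[[50,-200,165,20,0,0,59.6],[50,-200,165,20,0,0,59.6],[50,-200,165,20,0,0,59.6],[50,-200,165,20,0,0,59.6],[50,-200,165,20,0,0,59.6],[50,-200,165,20,0,0,59.6],[50,-200,165,60,0,0,59.6],[50,-200,165,80,0,0,59.6]]' 15; python3 -m pendant '[[50,0,0,0,0,0,0],[50,0,0,0,0,0,0]]'>/dev/null; python3 -c "
from h import *
go(.517,.2295,.0065,40.5)
c=snap('side','s3');t=snap('top','t3')
im=np.zeros((600,800,3),np.uint8);A=cv2.resize(c['pixels'][200:310,270:390],None,fx=3.3,fy=3.3);B=cv2.resize(t['pixels'][150:250,240:360],None,fx=3.3,fy=3.3);C=cv2.resize(c['pixels'][60:200,190:440],None,fx=1.6,fy=1.6);D=cv2.resize(t['pixels'][100:250,390:560],None,fx=1.4,fy=1.4)
for q,(y,x) in zip((A,B,C,D),((0,0),(0,400),(370,0),(370,405))): im[y:y+q.shape[0],x:x+q.shape[1]]=q
cv2.imwrite('pics/m3.png',im[:,:,::-1])"
```

```text
clock: 5.9
eef_pos: [0.5157, 0.2286, 0.0941]
tcp_rot: [[-0.649, 0.761, -0.004], [0.761, 0.649, -0.001], [0.002, -0.004, -1.0]]
contact_force: [0.2, -1.1, -0.6]
opening: 0.0495
grip_force: 0.0
t 6.1 shift [ 0.9  1.4 90.6] turn [-0.08 -0.04  0.27] F [0.1 0.6 0.9]
```

View pics/m3.png

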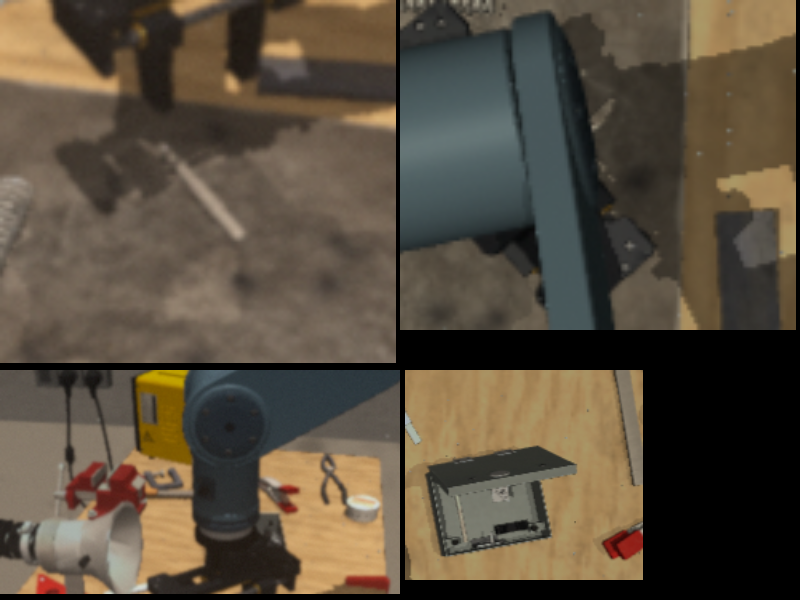

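The side view shows the fingers poised over the punch, which runs from (150,148) to (243,238) in its inset. The lid is still rising and the black saddle blocks are visible. I'll descend and grip.

```bash
python3 -m pendant '[[50,1,1,45,0,0,0],[50,1,1,75,0,0,0],[50,1,1,84,0,0,0],[50,1,1,88,0,0,0],[50,1,1,90,0,0,0],[50,1,1,90,0,0,0]]' 15; python3 -m pendant '[[0,0,0,0,0,0,0],[0,0,0,0,0,0,0],[0,0,0,0,0,0,0],[0,0,0,0,0,0,0],[0,0,0,0,0,0,0],[0,0,0,0,0,0,0],[0,0,0,0,0,0,0]]' 15
```

```text
clock: 6.8
eef_pos: [0.5185, 0.2299, 0.009]
tcp_rot: [[-0.652, 0.758, 0.003], [0.758, 0.652, 0.001], [-0.001, 0.002, -1.0]]
contact_force: [1.0, 0.0, 0.4]
opening: 0.0497
grip_force: 0.0
clock: 7.5
eef_pos: [0.5172, 0.2297, 0.0075]
tcp_rot: [[-0.652, 0.759, -0.0], [0.759, 0.652, 0.0], [0.0, -0.0, -1.0]]
contact_force: [-1.0, 0.6, 2.5]
opening: 0.0119
grip_force: 15.0
```

```bash
python3 -m pendant '[[0,0,0,-10,0,0,0],[0,0,0,-40,0,0,0],[0,0,0,-85,0,0,0],[0,0,0,-110,0,0,0],[0,0,0,-110,0,0,0]]'; python3 -c "
from h import *
go(.45,.0,.12,100.3)
go(.5346,-.1742,.10,100.3)
crop(snap('side','s4'),270,150,130,110,5,'s4')"
```

```text
clock: 8.0
eef_pos: [0.5203, 0.2304, 0.1225]
tcp_rot: [[-0.652, 0.758, 0.009], [0.759, 0.652, 0.002], [-0.004, 0.008, -1.0]]
contact_force: [0.8, 0.0, -0.4]
opening: 0.0121
grip_force: 15.0
t 8.0 shift [-129.  -203.5    1.5] turn [  0.27   0.45 -59.63] F [ 0.8  0.  -0.4]
t 8.0 shift [-316.1 -253.    21.9] turn [  0.27   0.45 -59.63] F [ 0.8  0.  -0.4]
```

View pics/s4.png

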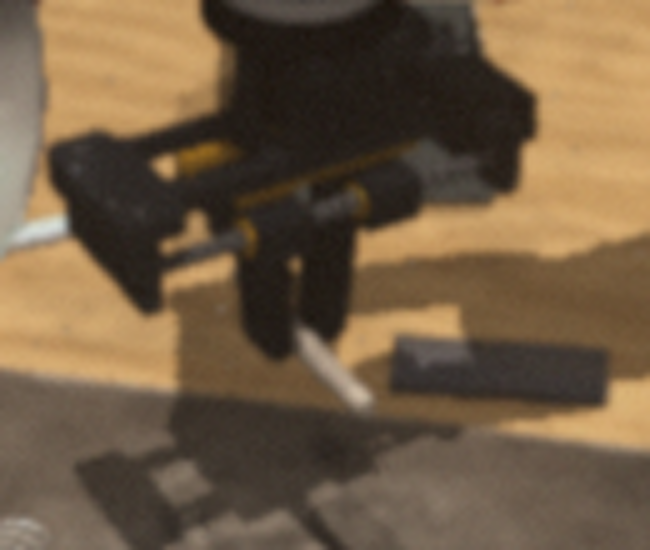

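The punch is held near its middle. Its blunt end shows at (365,402) in the crop, which is pixel (342.9,230.3).

```bash
python3 -m pendant '[[0,-129,-203,0,0,0,-59.6],[0,-129,-203,0,0,0,-59.6],[0,-129,-203,0,0,0,-59.6],[0,-129,-203,0,0,0,-59.6],[0,-129,-203,0,0,0,-59.6],[0,-129,-203,0,0,0,-59.6],[0,-129,-203,0,0,0,-59.6],[0,-129,-203,0,0,0,-59.6]]'; python3 -c "
from h import *
c=load('s4');o=np.array([.5203,.2304]);x=np.array([-.652,.759])
p=at(c,(342.9,230.3),.1235)[:2];print('blunt along',(p-o)@x*1e3,'across',(p-o)@[.758,.652]*1e3)
go(.5346,-.1742,.11,100.3)"
```

```text
clock: 8.85
eef_pos: [0.4457, -0.001, 0.1159]
tcp_rot: [[-0.983, -0.181, -0.003], [-0.181, 0.983, 0.001], [0.003, 0.001, -1.0]]
contact_force: [0.5, -0.1, -0.3]
opening: 0.0117
grip_force: 15.0
blunt along 51.94214432039201 across -3.7068924342403835
t 8.85 shift [ -56.1 -186.4    5.5] turn [ 0.08 -0.16  0.14] F [ 0.5 -0.1 -0.3]
```

```bash
python3 -c "
from h import *
c=snap('side','s5');t=snap('top','t5')
im=np.zeros((600,800,3),np.uint8);A=cv2.resize(t['pixels'][140:250,400:510],None,fx=5,fy=5,interpolation=2);C=cv2.resize(c['pixels'][130:200,310:380],None,fx=3.4,fy=3.4,interpolation=2)
for q,(y,x) in zip((A,C),((0,0),(0,560))): im[y:y+q.shape[0],x:x+q.shape[1]]=q
cv2.imwrite('pics/m5.png',im[:,:,::-1])"
```

```text
(no output)
```

View pics/m5.png

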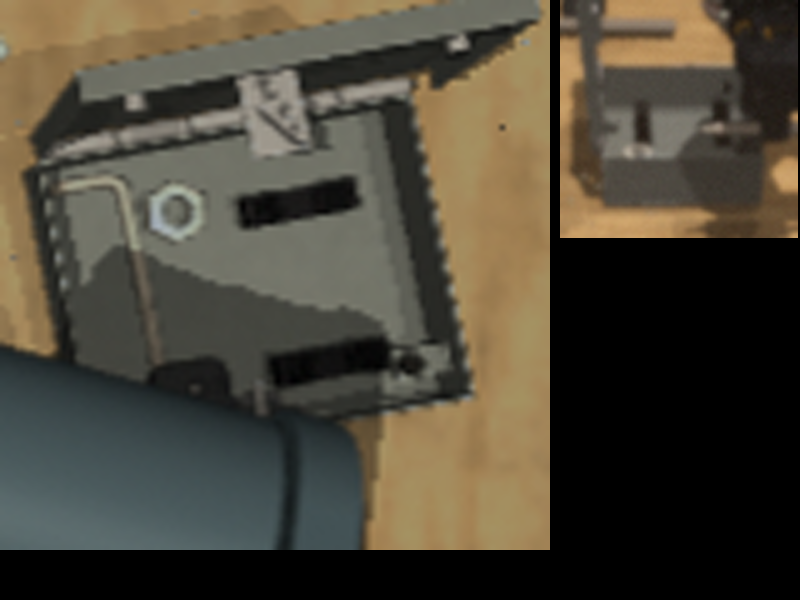

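The top view shows the lid fully open and the saddle blocks centred at (299,202) and (329,362) in the crop.

```bash
python3 -c "
from h import *
c=load('t5');m=lambda p:(np.array(p)+.5)/5-.5+np.array([400,140])
b,f_=at(c,m((299,202)),.024),at(c,m((329,362)),.024);d=b-f_;print(b,f_,(b+f_)/2,np.linalg.norm(d),np.degrees(np.arctan2(d[1],d[0])))
go(.5345,-.1742,.11,100.3)"
```

```text
[ 0.56989241 -0.16626999  0.024     ] [ 0.4992643  -0.17836045  0.024     ] [ 0.53457835 -0.17231522  0.024     ] 0.07165549696116363 9.714010598313587
t 8.95 shift [ -56.2 -186.7    5.6] turn [ 0.07 -0.15 -0.05] F [ 0.1  0.3 -1.4]
```

```bash
python3 -m pendant '[[0,-55,-186,0,0,0,0],[0,-55,-186,0,0,0,0],[0,-55,-186,0,0,0,0],[0,-55,-186,0,0,0,0],[0,-55,-186,5,0,0,0],[0,-55,-186,5,0,0,0]]'; python3 -c "
from h import *
go(.533,-.1733,.035,100.2)"
```

```text
clock: 9.55
eef_pos: [0.5333, -0.1735, 0.1103]
tcp_rot: [[-0.985, -0.175, -0.003], [-0.175, 0.985, 0.002], [0.003, 0.003, -1.0]]
contact_force: [0.1, 0.5, -1.1]
opening: 0.0119
grip_force: 15.0
t 9.55 shift [-0.   0.  75.3] turn [ 0.16 -0.17 -0.12] F [ 0.1  0.5 -1.1]
```

```bash
python3 -m pendant '[[0,0,0,30,0,0,0],[0,0,0,55,0,0,0],[0,0,0,70,0,0,0],[0,0,0,75,0,0,0],[0,0,0,80,0,0,0],[0,0,0,83,0,0,0],[0,0,0,85,0,0,0],[0,0,0,85,0,0,0]]';python3 -m pendant '[[0,0,0,1,0,0,0],[0,0,0,2,0,0,0],[0,0,0,3,0,0,0],[0,0,0,3,0,0,0]]'
```

```text
clock: 10.35
eef_pos: [0.5348, -0.1739, 0.0279]
tcp_rot: [[-0.984, -0.178, 0.001], [-0.178, 0.984, -0.0], [-0.001, -0.001, -1.0]]
contact_force: [0.9, -0.8, -0.6]
opening: 0.0121
grip_force: 15.0
clock: 10.75
eef_pos: [0.5344, -0.1737, 0.0244]
tcp_rot: [[-0.984, -0.178, -0.0], [-0.178, 0.984, 0.0], [0.0, 0.0, -1.0]]
contact_force: [1.0, -0.0, -0.6]
opening: 0.0117
grip_force: 15.0
```

```bash
python3 -m pendant '[[0,0,0,1,0,0,0],[0,0,0,2,0,0,0],[0,0,0,3,0,0,0],[0,0,0,4,0,0,0],[0,0,0,4,0,0,0]]'|grep -E 'eef|cont';python3 -m pendant '[[0,0,0,1,0,0,0],[0,0,0,1,0,0,0]]'|grep -E 'eef|cont';python3 -m pendant '[[0,0,0,0.7,0,0,0],[0,0,0,0.7,0,0,0]]'|grep -E 'eef|cont'
```

```text
eef_pos: [0.5343, -0.1736, 0.0202]
contact_force: [-0.1, -0.5, -0.1]
eef_pos: [0.5344, -0.1737, 0.0193]
contact_force: [0.3, 0.6, -0.1]
eef_pos: [0.5344, -0.1737, 0.0187]
contact_force: [-0.1, 0.3, -0.6]
```

```bash
for i in 1; do python3 -m pendant '[[0,0,0,0.5,0,0,0],[0,0,0,0.5,0,0,0]]'|grep -E 'eef|cont';done; python3 -m pendant '[[0,0,0,0.5,0,0,0],[0,0,0,0.5,0,0,0]]'|grep -E 'eef|cont'
```

```text
eef_pos: [0.5345, -0.1737, 0.0184]
contact_force: [-1.9, -0.2, 2.5]
eef_pos: [0.5345, -0.1737, 0.0184]
contact_force: [-3.6, 1.9, 7.9]
```

The punch touched down at the expected height. I'll ease off, open and lift.

```bash
python3 -m pendant '[[0,0,0,-0.7,0,0,0],[14,0,0,-0.7,0,0,0],[18,0,0,-0.7,0,0,0],[30,0,0,-0.7,0,0,0],[30,0,0,-0.7,0,0,0],[30,0,0,-0.7,0,0,0]]'; python3 -m pendant '[[30,0,0,-10,0,0,0],[30,0,0,-30,0,0,0],[30,0,0,-70,0,0,0],[30,0,0,-120,0,0,0],[0,0,0,-170,0,0,0],[0,0,0,-220,0,0,0],[0,0,0,-270,0,0,0],[0,0,0,-270,0,0,0]]';  python3 -c "
from h import *
c=np.cos(np.radians(10.2));s=np.sin(np.radians(10.2))
for X,Z in((125,.288),(125,.185)): go(.5345+c*X/1e3,-.1395+s*X/1e3,Z,100.2)
c=snap('side','s6');t=snap('top','t6')
im=np.zeros((600,800,3),np.uint8);A=cv2.resize(t['pixels'][140:250,400:510],None,fx=4.5,fy=4.5,interpolation=2);C=cv2.resize(c['pixels'][110:200,290:380],None,fx=3.3,fy=3.3,interpolation=2)
for q,(y,x) in zip((A,C),((0,0),(0,500))): im[y:y+q.shape[0],x:x+q.shape[1]]=q
cv2.imwrite('pics/m6.png',im[:,:,::-1])"
```

```text
clock: 12.65
eef_pos: [0.5345, -0.1737, 0.0184]
tcp_rot: [[-0.984, -0.178, -0.0], [-0.178, 0.984, 0.0], [0.0, 0.0, -1.0]]
contact_force: [-0.6, -0.6, -0.1]
opening: 0.03
grip_force: 0.0
clock: 13.45
eef_pos: [0.5377, -0.1754, 0.2981]
tcp_rot: [[-0.984, -0.178, 0.013], [-0.178, 0.984, -0.008], [-0.012, -0.01, -1.0]]
contact_force: [-0.3, -0.1, -0.0]
opening: 0.0007
grip_force: 0.0
t 13.45 shift [-128.1   35.8   11.2] turn [-0.57  0.66  0.08] F [-0.3 -0.1 -0. ]
t 13.45 shift [-127.    36.8  114.2] turn [-0.57  0.66  0.08] F [-0.3 -0.1 -0. ]
```

View pics/m6.png

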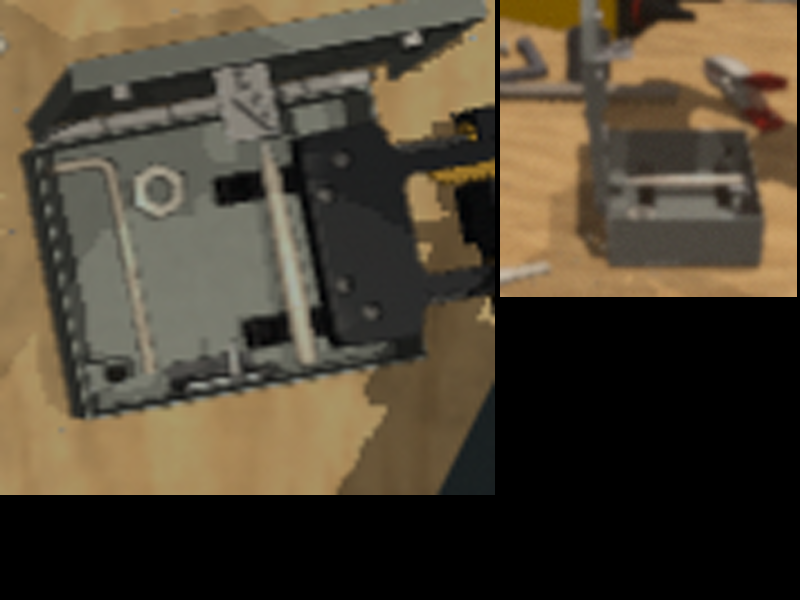

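The punch lies in both saddles and the lid stands upright. Next I go behind the lid.

```bash
cat >> h.py <<'E'
yaw=np.radians(10.2);C0=np.array([.5345,-.1395])
def case():
    from station import robot
    o=robot.get_obs();d=o['eef_pos'][:2]-C0;c,s=np.cos(yaw),np.sin(yaw)
    return np.array([c*d[0]+s*d[1],-s*d[0]+c*d[1],o['eef_pos'][2]])*1e3
def arc(ths):
    p=case();print('at',p.round(1))
    for t in ths:
        a=np.radians(t);X=79-131*np.cos(a)+7.5*np.sin(a);Z=56+131*np.sin(a)+7.5*np.cos(a)
        print(t,'row dx,dy,dz',np.round([-(X-p[0]),10-p[1],-(Z-p[2])],1))
E
python3 -m pendant '[[0,-122,45,0,0,0,0],[0,-122,45,0,0,0,0],[0,-122,45,0,0,0,0],[0,-122,45,0,0,0,0]]'; python3 -c "
from h import *
print(case());go(.6435,-.1093,.186,100.2)"
```

```text
clock: 13.95
eef_pos: [0.6475, -0.105, 0.2849]
tcp_rot: [[-0.983, -0.181, -0.004], [-0.181, 0.983, 0.002], [0.004, 0.003, -1.0]]
contact_force: [-0.5, 0.1, 0.6]
opening: 0.0005
grip_force: 0.0
[117.32036655  13.93167529 284.93559253]
t 13.95 shift [ 4.4 -3.8 98.9] turn [ 0.17 -0.2   0.24] F [-0.5  0.1  0.6]
```

```bash
python3 -m pendant '[[0,0,-4,40,0,0,0],[0,0,-4,80,0,0,0],[0,0,-4,99,0,0,0],[0,0,-4,99,0,0,0],[0,0,-4,99,0,0,0]]'; python3 -c "
from h import *
arc([95,92,89,86,83,80])"
```

```text
clock: 14.45
eef_pos: [0.6463, -0.112, 0.1889]
tcp_rot: [[-0.984, -0.178, -0.002], [-0.178, 0.984, 0.001], [0.002, 0.001, -1.0]]
contact_force: [0.1, -1.4, 0.8]
opening: 0.0
grip_force: 0.0
at [114.9   7.3 188.9]
95 row dx,dy,dz [17.   2.7  3. ]
92 row dx,dy,dz [23.8  2.7  2.2]
89 row dx,dy,dz [30.7  2.7  1.7]
86 row dx,dy,dz [37.5  2.7  1.7]
83 row dx,dy,dz [44.4  2.7  1.9]
80 row dx,dy,dz [51.2  2.7  2.5]
```

```bash
python3 -m pendant '[[0,8,1,0,0,0,0],[0,13,1,0,0,0,0],[0,17,1,0,0,0,0],[0,21,1,0,0,0,0],[0,25,1,0,0,0,0],[0,30,1,0,0,0,0],[0,34,1,0,0,0,0]]'; python3 -c "
from h import *
arc([86,84,82,80,78,76,74,72])"
```

```text
clock: 15.15
eef_pos: [0.6137, -0.1169, 0.19]
tcp_rot: [[-0.984, -0.178, 0.001], [-0.178, 0.984, -0.001], [-0.001, -0.001, -1.0]]
contact_force: [2.5, 0.2, 2.5]
opening: 0.0006
grip_force: 1.4
at [ 82.    8.2 190. ]
86 row dx,dy,dz [4.6 1.8 2.8]
84 row dx,dy,dz [9.2 1.8 3. ]
82 row dx,dy,dz [13.8  1.8  3.3]
80 row dx,dy,dz [18.3  1.8  3.7]
78 row dx,dy,dz [22.9  1.8  4.3]
76 row dx,dy,dz [27.4  1.8  5.1]
74 row dx,dy,dz [31.9  1.8  6. ]
72 row dx,dy,dz [36.3  1.8  7.1]
```

```bash
python3 -m pendant '[[0,5,1,2,0,0,0],[0,9,1,3,0,0,0],[0,14,1,3.3,0,0,0],[0,18,1,3.7,0,0,0],[0,23,1,4.3,0,0,0],[0,27,1,5,0,0,0],[0,32,1,6,0,0,0],[0,36,1,7,0,0,0]]'; python3 -c "
from h import *
arc([72,70,68,66,64,62,60,58,56])"
```

```text
clock: 15.95
eef_pos: [0.5775, -0.1222, 0.1823]
tcp_rot: [[-0.984, -0.178, -0.0], [-0.178, 0.984, -0.0], [0.0, 0.0, -1.0]]
contact_force: [2.2, -0.1, 3.0]
opening: 0.0002
grip_force: 1.4
at [ 45.4   9.4 182.3]
72 row dx,dy,dz [-0.3  0.6 -0.6]
70 row dx,dy,dz [4.1 0.6 0.6]
68 row dx,dy,dz [8.5 0.6 2. ]
66 row dx,dy,dz [12.8  0.6  3.5]
64 row dx,dy,dz [17.   0.6  5.2]
62 row dx,dy,dz [21.2  0.6  7.1]
60 row dx,dy,dz [25.4  0.6  9.1]
58 row dx,dy,dz [29.4  0.6 11.2]
56 row dx,dy,dz [33.4  0.6 13.5]
```

```bash
python3 -m pendant '[[0,4,0,0.6,0,0,0],[0,8.5,0,2,0,0,0],[0,13,0,3.5,0,0,0],[0,17,0,5,0,0,0],[0,21,0,7,0,0,0],[0,25.5,0,9,0,0,0],[0,29.5,0,11,0,0,0],[0,33.5,0,13.5,0,0,0]]'; python3 -c "
from h import *
arc([56,53.5,51,48.5,46,43.5,41,38.5,36])"
```

```text
clock: 16.75
eef_pos: [0.5448, -0.1282, 0.1689]
tcp_rot: [[-0.984, -0.178, 0.0], [-0.178, 0.984, -0.0], [-0.0, -0.0, -1.0]]
contact_force: [2.5, -0.0, 1.2]
opening: 0.0007
grip_force: 1.4
at [ 12.1   9.3 168.9]
56 row dx,dy,dz [0.1 0.7 0.1]
53.5 row dx,dy,dz [5.  0.7 3.1]
51 row dx,dy,dz [9.7 0.7 6.4]
48.5 row dx,dy,dz [14.3  0.7  9.8]
46 row dx,dy,dz [18.7  0.7 13.4]
43.5 row dx,dy,dz [23.   0.7 17.3]
41 row dx,dy,dz [27.   0.7 21.3]
38.5 row dx,dy,dz [30.9  0.7 25.5]
36 row dx,dy,dz [34.7  0.7 29.8]
```

```bash
python3 -m pendant '[[0,5,0,3,0,0,0],[0,9.7,0,6.4,0,0,0],[0,14.3,0,9.8,0,0,0],[0,18.7,0,13.4,0,0,0],[0,23,0,17.3,0,0,0],[0,27,0,21.3,0,0,0],[0,31,0,25.5,0,0,0],[0,34.7,0,29.8,0,0,0]]'; python3 -c "
from h import *
arc([36,34,32,30,28,26,24,22,20])"
```

```text
clock: 17.55
eef_pos: [0.5105, -0.1344, 0.1388]
tcp_rot: [[-0.984, -0.178, -0.0], [-0.178, 0.984, -0.0], [0.0, -0.0, -1.0]]
contact_force: [1.3, -2.4, 2.7]
opening: 0.0005
grip_force: 1.6
at [-22.7   9.2 138.8]
36 row dx,dy,dz [-0.1  0.8 -0.2]
34 row dx,dy,dz [2.7 0.8 3.4]
32 row dx,dy,dz [5.4 0.8 7. ]
30 row dx,dy,dz [ 8.   0.8 10.8]
28 row dx,dy,dz [10.4  0.8 14.7]
26 row dx,dy,dz [12.7  0.8 18.7]
24 row dx,dy,dz [14.9  0.8 22.7]
22 row dx,dy,dz [16.9  0.8 26.8]
20 row dx,dy,dz [18.8  0.8 31. ]
```

```bash
python3 -m pendant '[[0,2.7,0.5,3.4,0,0,0],[0,5.4,0.5,7,0,0,0],[0,8,0.5,10.8,0,0,0],[0,10.4,0.5,14.7,0,0,0],[0,12.7,0.5,18.7,0,0,0],[0,14.9,0.5,22.7,0,0,0],[0,16.9,0.5,26.8,0,0,0],[0,18.8,0.5,31,0,0,0]]'; python3 -c "
from h import *
arc([20,18,16,14,12,10,8,6,4,2,0])"
```

```text
clock: 18.35
eef_pos: [0.492, -0.1372, 0.1078]
tcp_rot: [[-0.984, -0.178, -0.0], [-0.178, 0.984, 0.0], [0.0, 0.0, -1.0]]
contact_force: [-0.3, -3.2, 3.5]
opening: 0.0007
grip_force: 1.8
at [-41.4   9.8 107.8]
20 row dx,dy,dz [ 0.1  0.2 -0.1]
18 row dx,dy,dz [1.9 0.2 4.2]
16 row dx,dy,dz [3.5 0.2 8.5]
14 row dx,dy,dz [ 4.9  0.2 12.8]
12 row dx,dy,dz [ 6.2  0.2 17.2]
10 row dx,dy,dz [ 7.3  0.2 21.6]
8 row dx,dy,dz [ 8.3  0.2 26.1]
6 row dx,dy,dz [ 9.1  0.2 30.6]
4 row dx,dy,dz [ 9.8  0.2 35.2]
2 row dx,dy,dz [10.3  0.2 39.7]
0 row dx,dy,dz [10.6  0.2 44.3]
```

```bash
python3 -m pendant '[[0,1.9,0,4.2,0,0,0],[0,3.5,0,8.5,0,0,0],[0,5,0,12.8,0,0,0],[0,6.2,0,17,0,0,0],[0,7.3,0,21.6,0,0,0],[0,8.3,0,26,0,0,0],[0,9.1,0,30,0,0,0],[0,9.8,0,34,0,0,0]]'; python3 -m pendant '[[0,0.5,0,2,0,0,0],[0,0.5,0,4,0,0,0],[0,0.5,0,6,0,0,0],[0,0.5,0,8,0,0,0],[0,0.5,0,8,0,0,0]]'
```

```text
clock: 19.15
eef_pos: [0.4827, -0.1389, 0.0739]
tcp_rot: [[-0.984, -0.178, 0.0], [-0.178, 0.984, 0.0], [-0.0, -0.0, -1.0]]
contact_force: [0.2, -2.0, 4.8]
opening: 0.0005
grip_force: 2.3
clock: 19.65
eef_pos: [0.4818, -0.1388, 0.0658]
tcp_rot: [[-0.984, -0.178, -0.001], [-0.178, 0.984, 0.0], [0.001, 0.0, -1.0]]
contact_force: [-0.5, -3.1, 4.2]
opening: 0.0003
grip_force: 1.7
```

```bash
python3 -m pendant '[[0,0,0,1.5,0,0,0],[0,0,0,3,0,0,0],[0,0,0,4.5,0,0,0],[0,0,0,5.5,0,0,0],[0,0,0,5.5,0,0,0]]'|grep -E 'eef|cont'; python3 -m pendant '[[0,0,0,0.5,0,0,0],[0,0,0,0.8,0,0,0],[0,0,0,0.8,0,0,0]]'|grep -E 'eef|cont'
```

```text
eef_pos: [0.4819, -0.1385, 0.0602]
contact_force: [-0.4, -0.9, 0.6]
eef_pos: [0.4819, -0.1385, 0.0598]
contact_force: [-2.2, 1.0, 4.8]
```

```bash
python3 -m pendant '[[0,0,0,0.4,0,0,0],[0,0,0,0.8,0,0,0],[0,0,0,0.8,0,0,0]]'|grep -E 'eef|cont'; python3 -m pendant '[[0,0,0,0.2,0,0,0],[0,0,0,0.4,0,0,0],[0,0,0,0.4,0,0,0]]'|grep -E 'eef|cont'
```

```text
eef_pos: [0.4819, -0.1385, 0.0595]
contact_force: [-4.0, 1.8, 8.6]
eef_pos: [0.4819, -0.1385, 0.0593]
contact_force: [-4.8, 1.9, 10.7]
```

```bash
python3 -m pendant '[[0,0,0,0.3,0,0,0],[0,0,0,0.3,0,0,0]]'|grep -E 'eef|cont';  python3 -m pendant '[[0,0,0,-2,0,0,0],[0,0,0,-6,0,0,0],[0,0,0,-30,0,0,0],[0,20,0,-60,0,0,0],[0,60,0,-90,0,0,0],[0,110,0,-110,0,0,0],[0,110,50,-110,0,0,0],[0,110,100,-110,0,0,0]]'; python3 -m pendant '[[0,0,40,0,0,0,0],[0,0,80,0,0,0,0],[0,0,80,0,0,0,0],[0,0,80,0,0,0,0],[0,0,80,0,0,0,0]]' >/dev/null; python3 -c "
from h import *
c=snap('side','s7');t=snap('top','t7')
im=np.zeros((600,800,3),np.uint8);A=cv2.resize(t['pixels'][100:300,240:560],None,fx=1.7,fy=1.7,interpolation=2);C=cv2.resize(c['pixels'][110:200,310:390],None,fx=3,fy=3,interpolation=2)
for q,(y,x) in zip((A,C),((0,0),(0,550))): im[y:y+q.shape[0],x:x+q.shape[1]]=q
cv2.imwrite('pics/m7.png',im[:,:,::-1])"
```

```text
eef_pos: [0.482, -0.1385, 0.0591]
contact_force: [-6.1, 2.5, 12.7]
clock: 22.05
eef_pos: [0.3554, -0.0618, 0.1692]
tcp_rot: [[-0.986, -0.169, 0.003], [-0.169, 0.986, -0.001], [-0.002, -0.001, -1.0]]
contact_force: [1.1, 0.1, 0.3]
opening: 0.0008
grip_force: 0.0
```

View pics/m7.png

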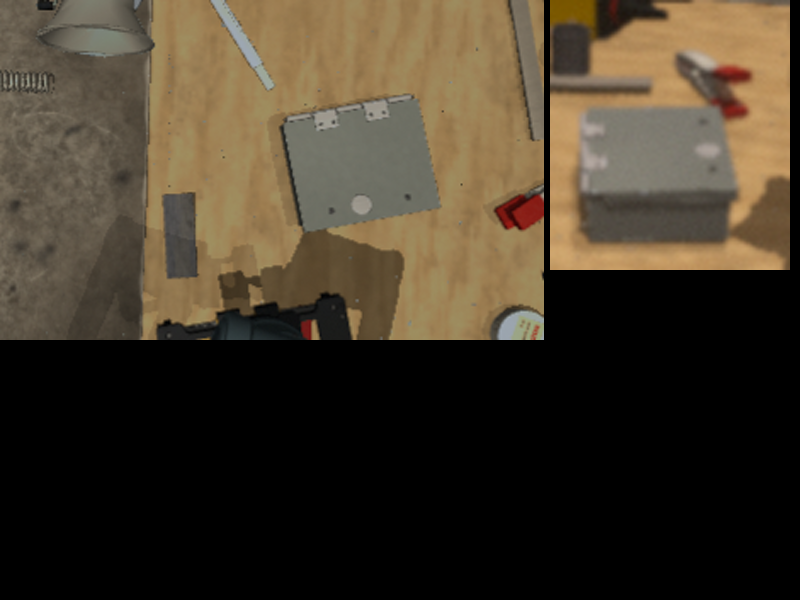

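The lid has stayed shut for over a second after release, with the pad back at its starting place. The bystanders in view are unmoved and the arm is clear.

```bash
python3 -c "
from station import robot
print(robot.job_done())"
```

```text
the job is handed in; nothing more can be done
None
```

The punch lies in its two saddles, the lid is shut and held by the catch, and the job was handed in at about 23 s, with the highest reading on the lid about 14 N.

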